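# Sleeve the bare shaft and snap both housing covers shut

### The arm

A 6-joint arm with a two-finger parallel gripper is mounted at the origin on the work surface. World frame = base frame: x ahead of the robot, y to its left, z up, the work surface at z = 0. Lengths are in m, angles in rad, forces in N, time in s.
With the tool pointing down it reaches from about 0.375 to 0.975 m from the base axis. Payload 3.8 kg.
Tool frame: the origin (TCP) lies midway between the tips of the shut fingers; the grasp point (between the pads) lies 19 mm behind it; x points along the fingers, z is the direction in which the jaws open and shut, and the axes are right-handed (so a half turn about x gives the same grasp; the last joint's range is limited). The gripper opens to 85 mm and grips with 20 to 120 N. Pads are 22 mm wide; open, the fingers measure 114 mm over their backs; the gripper's body (76 mm by 85 mm) begins 54 mm behind the grasp point. The pads swing forward as they close: fully open they stand 13 mm farther back than shut.
Start: joints at [1.297, 0.264, 1.604, -0, 1.274, -0.037], TCP at [0.158, 0.656, 0.231] pointing down, gripper open.
Joint ranges: [-2.63, 2.63], [-0.94, 2.18], [0.31, 2.57], [-1.31, 4.45], [0, 2.66], [-2.55, 2.55]. Speed limits (rad/s): [2.57, 2.57, 3.14, 3.14, 3.14, 3.14].

### API

Orientations are given as a rotation vector (axis times angle).
In Python, from workcell import * gives the robot as it stands. The module is installed in compiled form; this text tells all that it offers.
- The arm moves only by the tool carry_out, never from a script. Its arguments are lists of equal length, an entry for each row: "offset": the shift along the tool's x, y, z in cm, a list of three; "delta_rot": the turn, a rotation vector about the tool's x, y, z in degrees, a list of three. A call has exactly 5 rows; each row shifts and turns the commanded pose from where the row before left it, along the tool's axes as they then stand; what a row does not reach is not made up. A row lasts 1/12 s, in which the tool goes at most 41.7 mm and 7.16 degrees, less where a joint would pass 70% of its speed; a pose out of reach is approached as far as the arm can. A call is refused whole if a number of a shift passes 4.17 or a number of a turn 7.16, either way. A call with a gripper value outside its range is refused whole. "fingers" is the opening, from -1 (shut) to 1 (fully open), set as the call begins (left out, the last holds). The fingers move at their own pace and stop on an object; "newtons" is the grip in N (left out, the last holds). Time passes only in rows, so rows that do not move let the fingers close, or fill a call up. It gives the time, the measured TCP pose, the force and the opening at its end, in the units of the state.
- read_state(): the state, without advancing time (a new reading comes with each control period).
- read_camera(name): name is "scene" or "side" or "wrist"; returns (picture, depth): 400x640x3 uint8, red, green, blue; 400x640 float32, m along the optical axis (not along the pixel's ray), 0 where there is no reading.
- get_calibration(name): a dict with "fx", "fy", "cx", "cy" (pixels), "R" (3x3) and "t" (3): a world point X has camera coordinates R X + t; the wrist camera has in their place "mount" (4x4, takes a point from camera to tool coordinates, whose origin is the TCP and whose axes are the tool frame's). Camera axes: x right, y down, z forward; pixel columns grow to the right and rows downward; lengths in m; the calibration is good to about 2 mm. A picture is of the moment at which its call begins: read the wrist's pose just before it. get_calibration takes no time and is no camera call.
- finish_job(): hands the job in, once; it reports no verdict.
The state is a dict: "time": time; "q": joint angles; "joint_vel": joint speeds; "joint_torque": joint torques, N m; "tool_pos": TCP position; "tcp_rot": TCP orientation; "wrist_force": force on the tool from outside, world axes, zero at the start; "torque": the same for the moment, N m; "width": opening from 0.0 (shut) to 1.0 (fully open).
Only numpy, scipy, OpenCV 4.12 (cv2) and the standard library are available. Lean on these libraries where they do the work, as an engineer would, in place of code of your own. Each camera call takes 0.05 s, during which the arm holds its last target. There are 200 camera calls.

### The job

Finish the two connector housings in the sloping fixtures: slide the tall brass spacer sleeve from the pink tray all the way down over the bare shaft and let go of it, then swing that housing's white cover down and press it until the catch clicks and holds it shut. Press the other housing's cover shut until it clicks too (before or after, as you like), and leave everything else on the bench where it is.

Things in the scene. Friction and masses are not known exactly. Their poses are not given: they have to be found in the camera images.
- sleeve: the loose brass spacer sleeve to be fitted: plain tube, 28 mm outside, 15 mm bore, 36 mm high, standing on end on the floor of the pink tray; same both ways up. Origin: centre of its underside, z along its bore
- sleeve_mid (a point): centre of the sleeve, on its axis at half height (18 mm)
- tray: shallow pink tray, fixed, 110 x 190 x 12 mm, 4 mm floor and walls; holds the sleeve and the short black ring. Origin: centre of its underside, long side along y
- head_a: aluminium base plate of housing A, 150 x 100 mm, fixed on a 25 degree slope facing the robot's left. This is the housing whose shaft is bare. Origin: foot of the shaft on the plate's upper face, 60 mm above the bench. z: along the shaft, square to the plate, leaning 25 deg from vertical to the low front edge; x: up the slope. Plate: x -79 to 71, y -50 to 50 mm
- head_b: aluminium base plate of housing B, 150 x 100 mm, fixed on a 25 degree slope facing the robot's left. This housing has its brass sleeve on the shaft already. Origin: foot of the shaft on the plate's upper face, 60 mm above the bench. z: along the shaft, square to the plate, leaning 25 deg from vertical to the low front edge; x: up the slope. Plate: x -79 to 71, y -50 to 50 mm
- cover_a (a joint): hinge angle (rad) of housing A's white cover: 0 = fully shut, 2.0 = wide open; starts at 1.78 to 1.92, standing up behind the shaft. Let go before the click, a weak spring lifts it to about 0.8. The ball catch at its front edge resists from about 0.11 rad, gives way under about 10 N on the pad, and snaps it to 0
- cover_b (a joint): hinge angle (rad) of housing B's white cover: 0 = fully shut, 2.0 = wide open; starts half open, at 0.85 to 1.2. Let go before the click, a weak spring lifts it to about 0.8. The ball catch at its front edge resists from about 0.11 rad, gives way under about 10 N on the pad, and snaps it to 0
- nest_a: the fixture that carries housing A: blue supports on a dark steel foot, 170 x 118 x 10 mm, fixed to the bench. Origin: centre of its underside; x to its high (hinge) side
- shaft_a_tip (a point): top of housing A's steel shaft: 12 mm diameter, 40 mm long, tapered over the last 10 mm to a 5 mm tip; on the axis
- post_a (a point): top centre of the black catch post with sprung steel ball at the front of housing A, 64 mm down-slope of the shaft: 13 x 30 mm, 22 mm high above the plate
- cover_a_hinge (a point): middle of the hinge line of cover A (fixed), 54 mm up-slope of the shaft, on the plate's surface; the hinge line runs along the y axis of head_a
- cover_a_pad (a point): centre of the black press pad (26 x 56 mm) on cover A's outer top face, 84 mm from the hinge along the cover, 48 mm square to it; moves with the cover. The cover is a white hood open below: top 100 mm long from the hinge, 84 mm wide, side and front walls 45 mm deep. Its axes: at angle 0 those of the base plate
- nest_b: the fixture that carries housing B: blue supports on a dark steel foot, 170 x 118 x 10 mm, fixed to the bench. Origin: centre of its underside; x to its high (hinge) side
- shaft_b_tip (a point): top of housing B's steel shaft: 12 mm diameter, 40 mm long, tapered over the last 10 mm to a 5 mm tip; on the axis
- post_b (a point): top centre of the black catch post with sprung steel ball at the front of housing B, 64 mm down-slope of the shaft: 13 x 30 mm, 22 mm high above the plate
- cover_b_hinge (a point): middle of the hinge line of cover B (fixed), 54 mm up-slope of the shaft, on the plate's surface; the hinge line runs along the y axis of head_b
- cover_b_pad (a point): centre of the black press pad (26 x 56 mm) on cover B's outer top face, 84 mm from the hinge along the cover, 48 mm square to it; moves with the cover. The cover is a white hood open below: top 100 mm long from the hinge, 84 mm wide, side and front walls 45 mm deep. Its axes: at angle 0 those of the base plate
- collar: short black plastic ring, 36 mm across, 20 mm bore, 12 mm high, lying in the pink tray; not part of the job. Origin: centre of its underside
- plug_1: loose metal plug, a 26 mm steel cube with a short brass barrel; bystander on the bench. Origin: centre of its underside
- plug_2: a second loose plug like plug_1; bystander. Origin: centre of its underside
- driver: loose screwdriver with orange handle, 160 mm long, lying on the bench; bystander. Origin: under its middle
- tin: loose white tin, 72 mm across, 75 mm high; bystander. Origin: centre of its underside
- jar: loose green jar, 52 mm across, 60 mm high; bystander. Origin: centre of its underside
- spool: loose green wire spool standing on end, 56 mm across, 40 mm high; bystander. Origin: centre of its underside

How it is judged:
On the way, in this order (a step that is already met when the one before it is completed fails the run):
1. the brass sleeve is fully down on the bare shaft and let go (x of sleeve_mid in the frame of head_a between -0.004 and 0.004 m and y of sleeve_mid in the frame of head_a between -0.004 and 0.004 m and z of sleeve_mid in the frame of head_a between 0.014 and 0.022 m and angle between the z axis of sleeve and the z axis of head_a, either way round below 0.15 rad and contact force between the fingers and sleeve below 0.05 N), for 0.2 s.
2. that housing's cover (A) is pressed shut over it past the catch (value of joint cover_a below 0.03 rad), for 0.2 s.
At the end, for the whole second after the job is handed in: The sleeve is at rest on housing A's shaft, down on the plate within 4 mm, centred within 4 mm and in line with the shaft within 0.15 rad; covers A and B are both held shut by their catches (hinge angle under 0.03 rad, not moving) with nothing touching them (all of step 1 and value of joint each of cover_a, cover_b below 0.03 rad and linear speed of sleeve below 0.02 m/s and velocity of joint cover_a between -0.1 and 0.1 rad/s and velocity of joint cover_b between -0.1 and 0.1 rad/s).
It fails at once if a bystander (black ring, plug, screwdriver, tin, jar or spool) is shoved more than 30 mm from its place (distance of any of collar, plug_1, plug_2, driver, tin, jar, spool from where it was at the start of the episode above 0.03 m).
It also fails if it takes over 66 s, if anything falls off the work surface, if the arm or the gripper's body presses on something with over 40 N, if the wrist force passes 120 N, or if a joint passes its speed limit or range.

## Working session

There is one attempt and no reset: what is moved stays moved. The work goes in short steps, Python scripts to look and compute and a tool call to move; the robot and the scene stay as the last step left them, time stands still between calls to the robot, and variables do not carry over. Pictures are saved under pics/ and viewed, about 8 in all and at most 12, crops included, and the job is handed in when it is done.

Besides the shell and the picture viewer there is one more tool, called after ">>>" by a JSON object that holds its "fn" and its "kwargs". carry_out: Moves the arm, as the interface text tells. Its arguments: {"type":"object","properties":{"offset":{"type":"array"},"delta_rot":{"type":"array"},"fingers":{"type":"number"},"newtons":{"type":"number"}},"required":["offset","delta_rot"]}

```bash
mkdir -p pics; cat > h.py <<'E'
from workcell import *
import numpy as np, cv2
from scipy.spatial.transform import Rotation as Ro
def cam(name):
    s=read_state(); im,d=read_camera(name); c=get_calibration(name)
    if name=="wrist":
        T=np.eye(4);T[:3,:3]=Ro.from_rotvec(s["tcp_rot"]).as_matrix();T[:3,3]=s["tool_pos"]
        W=T@np.array(c["mount"])
    else:
        W=np.eye(4);R=np.array(c["R"]);W[:3,:3]=R.T;W[:3,3]=-R.T@np.array(c["t"])
    v,u=np.mgrid[:400,:640]
    P=np.stack([(u-c["cx"])/c["fx"]*d,(v-c["cy"])/c["fy"]*d,d],-1)@W[:3,:3].T+W[:3,3]
    P[d==0]=np.nan
    return im,d,P,c,W
def save(n,im): cv2.imwrite(f"pics/{n}.png",im[:,:,::-1])
E
python3 - <<'E'
from h import *
s=read_state();print(s)
for n in("scene","side"):
    im,d,P,c,W=cam(n);save(n+"0",im);np.savez(n,im=im,P=P,W=W);print(n,W.round(3),c["fx"])
E
```

```text
{'time': 0.0, 'q': array([ 1.29708333e+00,  2.64748726e-01,  1.60540181e+00, -1.42854176e-05,
        1.27366564e+00, -3.68649693e-02]), 'joint_vel': array([-1.77547355e-04, -2.49566148e-03,  1.16023800e-03, -1.83990536e-04,
       -6.72803146e-04,  2.61153898e-05]), 'joint_torque': array([ 1.59722447e-03, -5.15083909e+01, -3.67325377e+01,  2.47927699e-05,
        1.25134288e-02, -1.13313231e-06]), 'tool_pos': array([0.15816693, 0.65545304, 0.22994997]), 'tcp_rot': array([-1.03434774,  1.31380947,  1.03214099]), 'wrist_force': array([0.02151791, 0.51931452, 0.65562816]), 'torque': array([-0.00682855, -0.04228661,  0.06388094]), 'width': 1.0047872237503757}
scene [[-0.006  0.74  -0.673  1.309]
 [ 1.    -0.004 -0.013 -0.034]
 [-0.012 -0.673 -0.739  0.887]
 [ 0.     0.     0.     1.   ]] 404.00487440845137
side [[-0.729 -0.52   0.445  0.043]
 [-0.684  0.539 -0.492  0.54 ]
 [ 0.016 -0.663 -0.748  0.973]
 [ 0.     0.     0.     1.   ]] 450.06390116367515
```

View pics/scene0.png

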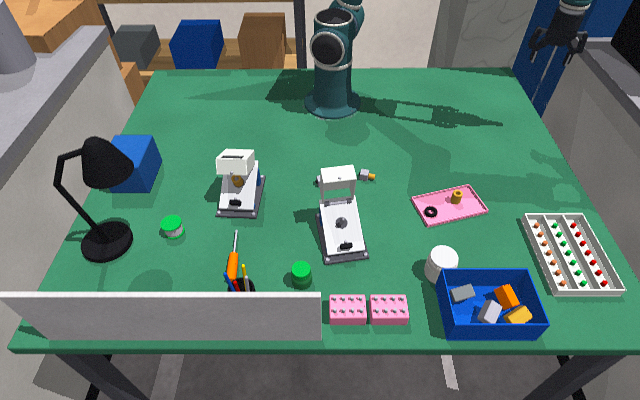

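View pics/side0.png

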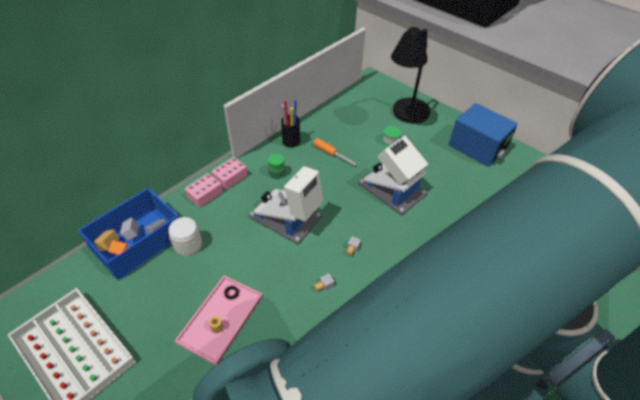

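The scene view shows the sleeve at about (457,195) in the pink tray and the ring at (431,211). Housing A is at about (342,220) with its cover standing up. Housing B is at about (240,180), half open. Both low edges point away from the robot.

```bash
python3 - <<'E'
from h import *
z=np.load("scene.npz");im,P=z["im"],z["P"]
hsv=cv2.cvtColor(im,cv2.COLOR_RGB2HSV)
for nm,(r0,r1,c0,c1) in dict(sleeve=(186,206,448,466)).items():
    p=P[r0:r1,c0:c1];m=(hsv[r0:r1,c0:c1,0]<28)&(hsv[r0:r1,c0:c1,1]>120)
    q=p[m];print(nm,m.sum(),np.nanmedian(q,0),np.nanmin(q,0),np.nanmax(q,0)); t=q[q[:,2]>np.nanmax(q[:,2])-.008];print("top",t.mean(0),len(t))
m=(abs(hsv[...,0].astype(int)-172)<12)&(hsv[...,1]>50);m[250:]=0
print("tray",np.nanpercentile(P[m],[1,50,99],axis=0))
# bright plate/cover points
for nm,(r0,r1,c0,c1) in dict(A=(155,265,310,375),B=(140,222,208,272)).items():
    p=P[r0:r1,c0:c1].reshape(-1,3);g=im[r0:r1,c0:c1].reshape(-1,3).astype(int)
    w=(g.max(1)-g.min(1)<30)&(g.mean(1)>150)&(p[:,2]>.02)
    q=p[w]
    # ransac planes
    rng=np.random.default_rng(0)
    for k in range(3):
        best=None
        for _ in range(800):
            a,b,c=q[rng.choice(len(q),3,False)];n=np.cross(b-a,c-a);l=np.linalg.norm(n)
            if l<1e-5: continue
            n/=l;i=abs((q-a)@n)<.003
            if best is None or i.sum()>best.sum():best=i
        c=q[best].mean(0);n=np.linalg.svd(q[best]-c)[2][2];n*=np.sign(n[2])
        print(nm,best.sum(),c.round(4),n.round(3),"tilt",np.degrees(np.arccos(n[2])).round(1),q[best].min(0).round(3),q[best].max(0).round(3))
        q=q[~best]
for p in [(223,341),(217,341),(246,346),(241,346),(178,239),(202,234)]: print(p,P[p].round(4),im[p])
big=cv2.resize(im[140:270,200:480],None,fx=2.8,fy=2.8,interpolation=cv2.INTER_CUBIC);save("crop1",big)
E
```

```text
sleeve 130 [0.52266436 0.34903419 0.02922047] [0.503348   0.33757177 0.0031354 ] [0.53009699 0.36518781 0.04256655]
top [0.51675164 0.3513362  0.03866331] 45
tray [[-0.03115157 -0.62600186 -0.00129526]
 [ 0.53119128  0.32855603  0.00396909]
 [ 0.677627    0.9788004   0.32188345]]
A 1471 [0.6485 0.0157 0.0548] [0.419 0.07  0.905] tilt 25.2 [ 0.568 -0.044  0.023] [0.717 0.072 0.089]
A 465 [0.5842 0.0042 0.1844] [0.162 0.031 0.986] tilt 9.5 [ 0.556 -0.038  0.178] [0.612 0.049 0.19 ]
A 144 [0.6478 0.0104 0.0515] [0.418 0.072 0.906] tilt 25.1 [ 0.573 -0.041  0.021] [0.714 0.073 0.083]
B 634 [ 0.514  -0.2669  0.0468] [ 0.423 -0.026  0.906] tilt 25.1 [ 0.426 -0.33   0.022] [ 0.563 -0.225  0.089]
B 434 [ 0.5166 -0.2788  0.1493] [ 0.895 -0.041  0.445] tilt 63.6 [ 0.505 -0.321  0.128] [ 0.529 -0.237  0.17 ]
B 241 [ 0.46   -0.2737  0.1457] [-0.44   0.032  0.897] tilt 26.2 [ 0.419 -0.319  0.124] [ 0.512 -0.233  0.17 ]
(223, 341) [0.6495 0.0131 0.0685] [80 81 86]
(217, 341) [0.6279 0.0138 0.0669] [149 150 159]
(246, 346) [0.7096 0.0243 0.0507] [38 41 44]
(241, 346) [0.6929 0.025  0.0492] [209 207 222]
(178, 239) [ 0.5035 -0.2689  0.0899] [121  88  33]
(202, 234) [ 0.5575 -0.2819  0.0492] [31 34 40]
```

View pics/crop1.png

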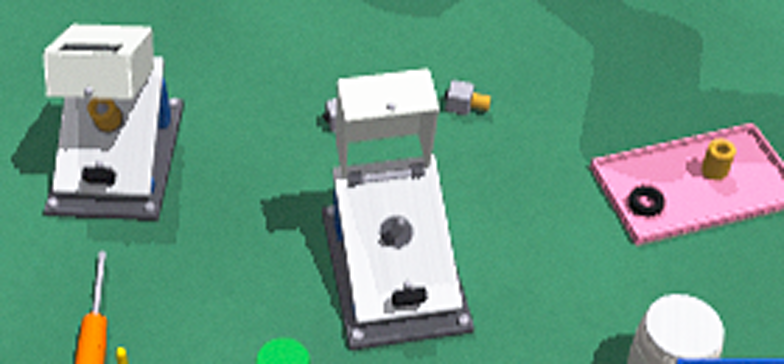

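The crop shows the bare shaft of A at about (396,232) in crop pixels, the sleeve at (718,150) and the ring at (646,200). Next I'll compute frame A and the move to above the sleeve.

```bash
cat >> h.py <<'E'
def ax(yaw_z):  # head frame R from plate normal
    z=np.array(yaw_z)/np.linalg.norm(yaw_z); y=np.cross(z,[0,0,1.]);y/=np.linalg.norm(y)
    y=-y if np.cross(y,z)[2]<0 else y
    return np.stack([np.cross(y,z),y,z],1)
def tool(xdir,zdir):
    x=np.array(xdir)/np.linalg.norm(xdir);z=np.array(zdir,float);z-=x*(x@z);z/=np.linalg.norm(z)
    return np.stack([x,np.cross(z,x),z],1)
def plan(p,R,s=None,n=None):
    """n equal rows (tool-frame shift cm, turn deg) from measured pose to (p,R)"""
    s=s or read_state();R0=Ro.from_rotvec(s["tcp_rot"]);d=np.array(p)-s["tool_pos"]
    w=(R0.inv()*Ro.from_matrix(R)).as_rotvec()
    print("need: dist mm",np.linalg.norm(d)*1e3,"rot deg",np.degrees(w).round(1))
    n=n or int(5*np.ceil(max(np.linalg.norm(d)/.041,np.degrees(np.linalg.norm(w))/7.1)/5))
    dr=Ro.from_rotvec(w/n);A=R0;M=np.zeros((3,3))
    for i in range(n): M+=A.as_matrix();A=A*dr
    print(n,"rows; offset cm",(np.linalg.solve(M,d)*100).round(3),"rot",np.degrees(w/n).round(3))
E
python3 - <<'E'
from h import *
c=get_calibration("wrist");print(np.array(c["mount"]).round(3),c["fx"])
s=read_state();print(Ro.from_rotvec(s["tcp_rot"]).as_matrix().round(3))
H=ax([.418,.071,.905]);print(H.round(3))
R=tool([0,0,-1],H[:,1]);print(R)
plan([.513,.351,.16],R); plan([.513,.351,.16],tool([0,0,-1],-H[:,1]))
E
```

```text
[[ 0.001 -0.306  0.952 -0.143]
 [-0.    -0.952 -0.306  0.078]
 [ 1.     0.    -0.001  0.   ]
 [ 0.     0.     0.     1.   ]] 305.616825081597
[[-0.001 -0.972  0.235]
 [-0.002  0.235  0.972]
 [-1.     0.    -0.002]]
[[-0.893  0.167  0.418]
 [-0.152 -0.986  0.071]
 [ 0.424  0.     0.906]]
[[ 0.          0.98587922  0.16745795]
 [ 0.          0.16745795 -0.98587922]
 [-1.          0.          0.        ]]
need: dist mm 472.80686231865974 rot deg [156.8  -0.    0.2]
25 rows; offset cm [ 0.279 -1.74   1.947] rot [ 6.272e+00 -1.000e-03  6.000e-03]
need: dist mm 472.80686231865974 rot deg [-23.2  -0.1  -0. ]
15 rows; offset cm [ 0.469 -2.477 -1.927] rot [-1.547 -0.008 -0.002]
```

>>> {"fn": "carry_out", "kwargs": {"offset": [[0.47,-2.48,-1.93],[0.47,-2.48,-1.93],[0.47,-2.48,-1.93],[0.47,-2.48,-1.93],[0.47,-2.48,-1.93]], "delta_rot": [[-1.55,0,0],[-1.55,0,0],[-1.55,0,0],[-1.55,0,0],[-1.55,0,0]], "fingers": 0.3}}

```text
time: 0.52
tool_pos: [0.263, 0.5373, 0.2069]
tcp_rot: [-1.136, 1.256, 1.135]
wrist_force: [-0.8, 0.4, -0.2]
width: 0.653
```

>>> {"fn": "carry_out", "kwargs": {"offset": [[0.47,-2.48,-1.93],[0.47,-2.48,-1.93],[0.47,-2.48,-1.93],[0.47,-2.48,-1.93],[0.47,-2.48,-1.93]], "delta_rot": [[-1.55,0,0],[-1.55,0,0],[-1.55,0,0],[-1.55,0,0],[-1.55,0,0]]}}

```text
time: 0.93
tool_pos: [0.3824, 0.4351, 0.1836]
tcp_rot: [-1.235, 1.193, 1.235]
wrist_force: [0.3, 0.8, 0.1]
width: 0.647
```

>>> {"fn": "carry_out", "kwargs": {"offset": [[0.47,-2.48,-1.93],[0.47,-2.48,-1.93],[0.47,-2.48,-1.93],[0.47,-2.48,-1.93],[0.47,-2.48,-1.93]], "delta_rot": [[-1.55,0,0],[-1.55,0,0],[-1.55,0,0],[-1.55,0,0],[-1.55,0,0]]}}

```text
time: 1.35
tool_pos: [0.5145, 0.35, 0.16]
tcp_rot: [-1.333, 1.125, 1.334]
wrist_force: [0.3, 0.3, 0.1]
width: 0.651
```

```bash
python3 - <<'E'
from h import *
s=read_state();print(s["time"],s["tool_pos"],s["width"],s["wrist_force"])
im,d,P,c,W=cam("wrist");save("w1",im)
hsv=cv2.cvtColor(im,cv2.COLOR_RGB2HSV)
m=(hsv[...,0]<30)&(hsv[...,1]>110)&(P[...,2]>.008)&(P[...,2]<.06)
n,l,st,ce=cv2.connectedComponentsWithStats(m.astype(np.uint8))
k=1+np.argmax(st[1:,4]);q=P[l==k];print(st[k],ce[k],q.max(0),q.min(0))
t=P[(l==k)&(P[...,2]>.036)&(P[...,2]<.044)];print("top",len(t),t.mean(0),(t.max(0)+t.min(0))/2,t.max(0)-t.min(0))
b=cv2.inRange(P[...,2],.0105,.03)
E
```

```text
1.35 [0.51446101 0.35004033 0.15998663] 0.6507794209117918 [0.34089736 0.31533894 0.14706927]
[304 167  30  37 816] [318.48406863 185.14583333] [0.52589676 0.36371102 0.04231905] [0.49863732 0.33652432 0.008012  ]
top 517 [0.51172098 0.35012291 0.03996236] [0.5122725  0.35020207 0.03916412] [0.02724852 0.02701791 0.00630987]
```

View pics/w1.png

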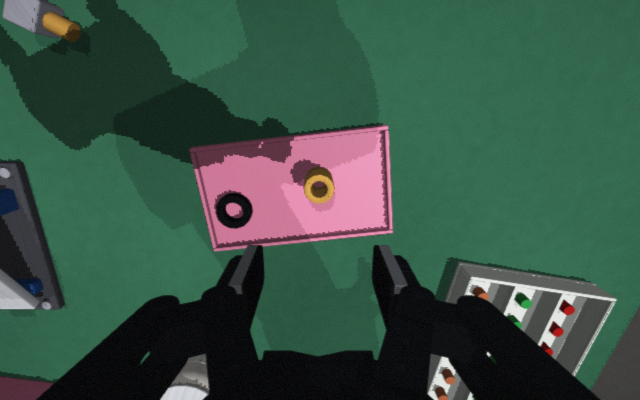

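The sleeve is at (318,185) and the ring at (234,210) in this wrist view. The sleeve's top face measures z = 40 mm and 27 mm across, centred at (0.512, 0.350), which matches its given size. I'll go down and grip.

>>> {"fn": "carry_out", "kwargs": {"offset": [[3.3,0.05,0],[3.3,0.05,0],[3.3,0.05,0],[3.3,0.05,0],[2.0,0,0]], "delta_rot": [[0,0,0],[0,0,0],[0,0,0],[0,0,0],[0,0,0]]}}

```text
time: 1.82
tool_pos: [0.509, 0.3494, 0.0045]
tcp_rot: [-1.332, 1.131, 1.335]
wrist_force: [-0.9, 0.1, -0.7]
width: 0.649
```

>>> {"fn": "carry_out", "kwargs": {"offset": [[0,0,0],[0,0,0],[0,0,0],[0,0,0],[0,0,0]], "delta_rot": [[0,0,0],[0,0,0],[0,0,0],[0,0,0],[0,0,0]], "fingers": -1, "newtons": 40}}

```text
time: 2.23
tool_pos: [0.513, 0.3519, 0.0108]
tcp_rot: [-1.333, 1.121, 1.331]
wrist_force: [0.4, -0.3, -0.8]
width: 0.315
```

>>> {"fn": "carry_out", "kwargs": {"offset": [[0,0,0],[-2,0,0],[-4,0,0],[-4,0,0],[-4,0,0]], "delta_rot": [[0,0,0],[0,0,0],[0,0,0],[0,0,0],[0,0,0]]}}

```text
time: 2.65
tool_pos: [0.5112, 0.3507, 0.1503]
tcp_rot: [-1.333, 1.125, 1.333]
wrist_force: [1.4, 1.0, -2.6]
width: 0.323
```

```bash
python3 - <<'E'
from h import *
z=np.load("scene.npz");W=z["W"];c=get_calibration("scene")
H=ax([.418,.071,.905])
ray=W[:3,:3]@np.array([(341.4-c["cx"])/c["fx"],(222.9-c["cy"])/c["fy"],1])
tip=W[:3,3]+ray*(.085-W[2,3])/ray[2]  # mid-upper shaft
print("tip~",tip,"orig~",tip-H[:,2]*(.025/.906))
q=np.array([.6485,.0157,.0548]);o=tip-H[:,2]*(.025/.906);print("off plane",(o-q)@H[:,2])
T=o+.15*H[:,2];print(T);plan(T,tool(-H[:,2],-H[:,1]))
E
```

```text
tip~ [0.66240731 0.01315879 0.085     ] orig~ [0.65086611 0.01119844 0.06001247]
off plane 0.005389972955828034
[0.71360408 0.02185489 0.19584468]
need: dist mm 388.81898825507665 rot deg [ 0.  -0.  25.1]
10 rows; offset cm [-0.735 -1.336 -3.582] rot [ 0.003 -0.003  2.506]
```

>>> {"fn": "carry_out", "kwargs": {"offset": [[-0.73,-1.3,-3.6],[-0.73,-1.3,-3.6],[-0.73,-1.3,-3.6],[-0.73,-1.3,-3.6],[-0.73,-1.3,-3.6]], "delta_rot": [[0,0,2.51],[0,0,2.51],[0,0,2.51],[0,0,2.51],[0,0,2.51]]}}

```text
time: 3.07
tool_pos: [0.6099, 0.1837, 0.1813]
tcp_rot: [-1.236, 1.298, 1.489]
wrist_force: [0.6, 0.4, -1.4]
width: 0.318
```

>>> {"fn": "carry_out", "kwargs": {"offset": [[-0.73,-1.3,-3.6],[-0.73,-1.3,-3.6],[-0.73,-1.3,-3.6],[-0.73,-1.3,-3.6],[-0.73,-1.3,-3.6]], "delta_rot": [[0,0,2.51],[0,0,2.51],[0,0,2.51],[0,0,2.51],[0,0,2.51]]}}

```text
time: 3.48
tool_pos: [0.7122, 0.0181, 0.1959]
tcp_rot: [-1.122, 1.473, 1.64]
wrist_force: [1.3, 0.3, -1.9]
width: 0.322
```

>>> {"fn": "carry_out", "kwargs": {"offset": [[0,0,0],[0,0,0],[0,0,0],[0,0,0],[0,0,0]], "delta_rot": [[0,0,0],[0,0,0],[0,0,0],[0,0,0],[0,0,0]]}}

```text
time: 3.9
tool_pos: [0.7106, 0.0214, 0.1959]
tcp_rot: [-1.124, 1.471, 1.641]
wrist_force: [-0.9, 0.4, -1.6]
width: 0.319
```

```bash
python3 - <<'E'
from h import *
s=read_state();print(s["time"],s["tool_pos"],s["width"],s["wrist_force"])
im,d,P,c,W=cam("wrist");save("w2",im);np.savez("w2",im=im,P=P,W=W,d=d,T=s["tool_pos"],r=s["tcp_rot"])
# plane fit of bright plate
g=im.astype(int);w=(g.max(2)-g.min(2)<35)&(g.mean(2)>130)&(P[...,2]>.02)&(P[...,2]<.1)
q=P[w];rng=np.random.default_rng(0);best=0
for _ in range(500):
    a,b,e=q[rng.choice(len(q),3,False)];n=np.cross(b-a,e-a);n/=np.linalg.norm(n)+1e-9
    i=abs((q-a)@n)<.002
    if i.sum()>np.sum(best):best=i
cc=q[best].mean(0);n=np.linalg.svd(q[best]-cc,full_matrices=False)[2][2];n*=np.sign(n[2]);print(best.sum(),cc,n)
h=(P-cc)@n
m=(h>.03)&(h<.045)&(np.hypot(P[...,0]-.66,P[...,1]-.015)<.04);t=P[m];print("tip pts",len(t),t.mean(0) if len(t) else 0,np.argwhere(m).mean(0))
E
```

```text
3.9 [0.71056952 0.02136384 0.19591616] 0.31908813958408255 [-0.92305323  0.4087794  -1.57881385]
10555 [0.64156618 0.01413259 0.05886618] [0.41751774 0.07073514 0.90591141]
tip pts 126 [0.65180906 0.01427224 0.09350662] [180.54761905 321.24603175]
```

View pics/w2.png

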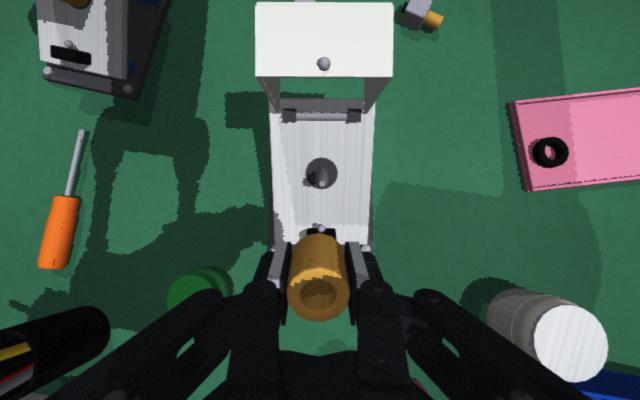

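The shaft is at about (321,175), in line with the held sleeve at (318,280). I'll fit circles to both from this one view, so any calibration error cancels.

```bash
python3 - <<'E'
from h import *
from scipy.optimize import least_squares
z=np.load("w2.npz");im,P,T=z["im"],z["P"],z["T"];R=Ro.from_rotvec(z["r"]).as_matrix()
cc=np.array([.64157,.01413,.05887]);n=np.array([.41752,.07074,.90591]);H=ax(n)
Q=(P-cc)@H   # head axes about cc
def fit(p,r,g):
    f=least_squares(lambda c:np.hypot(*(p-c).T)-r,g,loss="soft_l1",f_scale=.001);return f.x,np.sqrt(np.mean(f.fun**2))
box=(abs(Q[...,0])<.03)&(abs(Q[...,1])<.03)
for lo,hi,r in[(.005,.029,.006),(.012,.028,.006),(.037,.043,.0025)]:
    m=box&(Q[...,2]>lo)&(Q[...,2]<hi);p=Q[m];print(lo,m.sum(),p.mean(0),p.min(0),p.max(0))
    if r>.003:
        f,e=fit(p[:,:2],r,p[:,:2].mean(0)-[.003,0]);print(" axis",f,e,"world o",cc+H[:,:2]@f)
    else: print(" disc world o",cc+H[:,:2]@p[:,:2].mean(0))
t=(P-T)@R
hsv=cv2.cvtColor(im,cv2.COLOR_RGB2HSV)
m=(hsv[...,0]<30)&(hsv[...,1]>110)&(abs(t[...,0])<.06)&(abs(t[...,1])<.03)&(abs(t[...,2])<.016)
p=t[m];print("sleeve",m.sum(),p.min(0),p.max(0))
m2=m&(t[...,1]>.004)
for lo,hi in[(-.028,0.004),(-.028,-.012),(-.012,.004)]:
    p=t[m2&(t[...,0]>lo)&(t[...,0]<hi)];print(fit(p[:,1:],.014,[0,0]),len(p))
E
```

```text
0.005 74 [0.008503   0.00183767 0.01703236] [ 0.00431938 -0.00432182  0.00507914] [0.0101131  0.00737024 0.02886011]
 axis [0.00375134 0.00149247] 0.0001338620770492412 world o [0.63846869 0.01209081 0.06045858]
0.012 49 [0.00859848 0.00186196 0.02029476] [ 0.00472466 -0.0040317   0.0124463 ] [0.01003562 0.0072742  0.0279766 ]
 axis [0.00373651 0.00147885] 0.00012618361547725207 world o [0.63847966 0.01210648 0.0604523 ]
0.037 50 [0.00452953 0.00137449 0.03918914] [ 0.00152067 -0.00173067  0.03710655] [0.00743772 0.00442708 0.04107835]
 disc world o [0.63775392 0.01208936 0.06078812]
sleeve 4510 [-0.03671989 -0.01448664 -0.01395948] [0.00346443 0.01316961 0.01365406]
(array([-0.0018056 , -0.00015075]), np.float64(0.00027580048678109507)) 1455
(array([-0.00179298, -0.00012808]), np.float64(0.000283292501642115)) 884
(array([-0.00182453, -0.00018722]), np.float64(0.00026186978172127573)) 571
```

```bash
cat >> h.py <<'E'
HA=ax([.41752,.07074,.90591]);OA=np.array([.6385,.0121,.0605])
RA=tool(-HA[:,2],-HA[:,1])
def inA(s=None):
    s=s or read_state();print("t",s["time"],"tool in A mm",((s["tool_pos"]-OA)@HA*1e3).round(2),"F in A",(s["wrist_force"]@HA).round(1),"w",round(s["width"],3))
E
python3 - <<'E'
from h import *
inA();plan(OA+HA@[.0018,-.0002,.058],RA,n=5)
E
```

```text
t 3.95 tool in A mm [ -8.41   2.88 153.49] F in A [ 0.3  0.3 -1.4] w 0.319
need: dist mm 96.08144015493954 rot deg [ 0.2 -0.1  0.1]
5 rows; offset cm [1.91  0.205 0.063] rot [ 0.031 -0.015  0.01 ]
```

>>> {"fn": "carry_out", "kwargs": {"offset": [[2.39,0.25,0.08],[2.39,0.26,0.08],[2.39,0.26,0.08],[2.38,0.25,0.07],[0,0,0]], "delta_rot": [[0.04,0,0],[0.04,0,0],[0.04,0,0],[0.04,0,0],[0,0,0]]}}

```text
time: 4.37
tool_pos: [0.656, 0.0155, 0.1086]
tcp_rot: [-1.115, 1.48, 1.646]
wrist_force: [-1.4, -0.4, -2.4]
width: 0.32
```

>>> {"fn": "carry_out", "kwargs": {"offset": [[0,0,0],[0,0,0],[0,0,0],[0,0,0],[0,0,0]], "delta_rot": [[0,0,0],[0,0,0],[0,0,0],[0,0,0],[0,0,0]]}}

```text
time: 4.78
tool_pos: [0.6629, 0.0147, 0.1139]
tcp_rot: [-1.122, 1.473, 1.636]
wrist_force: [-0.4, 0.4, -2.0]
width: 0.318
```

```bash
python3 - <<'E'
from h import *
inA();inA();plan(OA+HA@[.0018,-.0002,.058],RA,n=5)
im,d,P,c,W=cam("wrist");save("w3",im[100:,160:480]);inA()
E
```

```text
t 4.7833 tool in A mm [ 0.43  1.49 58.76] F in A [-0.6 -0.4 -2. ] w 0.318
t 4.7833 tool in A mm [ 0.43  1.49 58.76] F in A [-0.6 -0.4 -2. ] w 0.318
need: dist mm 2.3065940171502612 rot deg [-0.1 -0.1  0.1]
5 rows; offset cm [0.015 0.028 0.034] rot [-0.021 -0.011  0.026]
t 4.8333 tool in A mm [ 0.56  1.5  58.26] F in A [-1.   0.8 -1.2] w 0.321
```

View pics/w3.png

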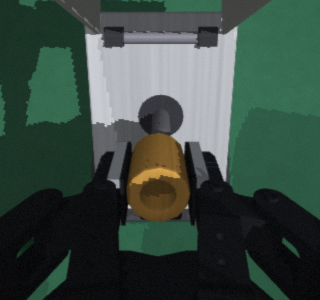

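The shaft foot is at (160,118) and the sleeve at (158,175) in this crop, so they line up to within the entry taper. I'll go down with a small correction.

>>> {"fn": "carry_out", "kwargs": {"offset": [[0,0.1,0.1],[0.6,0,0],[0.8,0,0],[0.8,0,0],[0.8,0,0]], "delta_rot": [[0,0,0],[0,0,0],[0,0,0],[0,0,0],[0,0,0]]}}

```text
time: 5.25
tool_pos: [0.6469, 0.0132, 0.0843]
tcp_rot: [-1.119, 1.476, 1.639]
wrist_force: [0.1, 0.5, -1.5]
width: 0.319
```

```bash
python3 - <<'E'
from h import *
inA();cam("wrist");inA();cam("wrist");inA()
E
```

```text
t 5.25 tool in A mm [ 2.45  0.34 25.12] F in A [-0.8 -0.5 -1.3] w 0.319
t 5.3 tool in A mm [ 3.12  0.18 22.85] F in A [-1.6 -1.  -2.8] w 0.321
t 5.35 tool in A mm [ 2.98  0.12 23.51] F in A [-0.9 -0.2 -2.2] w 0.318
```

>>> {"fn": "carry_out", "kwargs": {"offset": [[0.4,-0.05,0],[0.5,-0.04,0],[0.5,0,0],[0.3,0,0],[0,0,0]], "delta_rot": [[0,0,0],[0,0,0],[0,0,0],[0,0,0],[0,0,0]]}}

```text
time: 5.77
tool_pos: [0.6406, 0.0121, 0.069]
tcp_rot: [-1.119, 1.476, 1.639]
wrist_force: [-0.7, -0.4, -2.0]
width: 0.323
```

```bash
python3 - <<'E'
from h import *
inA();cam("wrist");inA();cam("wrist");inA()
E
```

```text
t 5.7667 tool in A mm [1.66 0.31 8.56] F in A [-0.2  0.3 -2.1] w 0.323
t 5.8167 tool in A mm [1.49 0.35 9.15] F in A [-0.5 -0.8 -2.3] w 0.317
t 5.8667 tool in A mm [1.3  0.4  9.64] F in A [-1.1 -0.8 -2. ] w 0.32
```

>>> {"fn": "carry_out", "kwargs": {"offset": [[0.2,0,0],[0.2,0,0],[0,0,0],[0,0,0],[0,0,0]], "delta_rot": [[0,0,0],[0,0,0],[0,0,0],[0,0,0],[0,0,0]]}}

```text
time: 6.28
tool_pos: [0.6399, 0.0119, 0.0663]
tcp_rot: [-1.12, 1.475, 1.638]
wrist_force: [-0.2, -0.1, -2.0]
width: 0.32
```

```bash
python3 - <<'E'
from h import *
inA();cam("wrist");inA();cam("wrist");inA()
E
```

```text
t 6.2833 tool in A mm [1.23 0.43 5.81] F in A [-0.6  0.1 -1.9] w 0.32
t 6.3333 tool in A mm [1.21 0.42 5.92] F in A [-1.1  0.3 -1.5] w 0.324
t 6.3833 tool in A mm [1.18 0.43 5.93] F in A [-1.9 -0.7 -1.5] w 0.321
```

>>> {"fn": "carry_out", "kwargs": {"offset": [[0.1,0,0],[0.1,0,0],[0,0,0],[0,0,0],[0,0,0]], "delta_rot": [[0,0,0],[0,0,0],[0,0,0],[0,0,0],[0,0,0]]}}

```text
time: 6.8
tool_pos: [0.6391, 0.0118, 0.0645]
tcp_rot: [-1.12, 1.475, 1.638]
wrist_force: [-0.2, -0.7, -1.1]
width: 0.321
```

```bash
python3 - <<'E'
from h import *
inA();cam("wrist");inA()
E
```

```text
t 6.8 tool in A mm [1.18 0.42 3.88] F in A [-0.2  0.7 -1.1] w 0.321
t 6.85 tool in A mm [1.22 0.43 3.84] F in A [-0.8 -0.4 -1.6] w 0.319
```

>>> {"fn": "carry_out", "kwargs": {"offset": [[0.1,0,0],[0.05,0,0],[0,0,0],[0,0,0],[0,0,0]], "delta_rot": [[0,0,0],[0,0,0],[0,0,0],[0,0,0],[0,0,0]]}}

```text
time: 7.27
tool_pos: [0.6391, 0.0118, 0.0644]
tcp_rot: [-1.121, 1.474, 1.637]
wrist_force: [0.8, 0.3, 5.7]
width: 0.318
```

```bash
python3 - <<'E'
from h import *
inA();cam("wrist");inA()
E
```

```text
t 7.2667 tool in A mm [1.13 0.44 3.78] F in A [ 1.6 -0.1  5.5] w 0.318
t 7.3167 tool in A mm [1.17 0.46 3.76] F in A [ 0.5 -0.   6. ] w 0.324
```

The sleeve is seated: force along the shaft rose to 6 N and the tool stopped. I'll let go and back off.

>>> {"fn": "carry_out", "kwargs": {"offset": [[0,0,0],[0,0,0],[0,0,0],[0,0,0],[0,0,0]], "delta_rot": [[0,0,0],[0,0,0],[0,0,0],[0,0,0],[0,0,0]], "fingers": 0.2}}

```text
time: 7.73
tool_pos: [0.638, 0.0117, 0.0626]
tcp_rot: [-1.12, 1.475, 1.639]
wrist_force: [-0.5, 0.4, 0.8]
width: 0.6
```

>>> {"fn": "carry_out", "kwargs": {"offset": [[-1,0,0],[-3,0,0],[-4,0,0],[-4,0,0],[-4,0,0]], "delta_rot": [[0,0,0],[0,0,0],[0,0,0],[0,0,0],[0,0,0]]}}

```text
time: 8.15
tool_pos: [0.7057, 0.0232, 0.2101]
tcp_rot: [-1.12, 1.475, 1.638]
wrist_force: [1.2, 0.6, -0.5]
width: 0.602
```

```bash
python3 - <<'E'
from h import *
cam("wrist");inA()
im,d,P,c,W=cam("wrist");save("w4",im)
Q=(P-OA)@HA
hsv=cv2.cvtColor(im,cv2.COLOR_RGB2HSV)
m=(hsv[...,0]<30)&(hsv[...,1]>110)&(abs(Q[...,0])<.03)&(abs(Q[...,1])<.03)
p=Q[m];print(m.sum(),p.min(0),p.max(0));t=p[p[:,2]>.032];print(t.mean(0),(t.min(0)+t.max(0))/2)
# cover top plate geometry: white points above
g=im.astype(int);w=(g.min(2)>110)&(Q[...,2]>.06)&(abs(Q[...,1])<.06);q=Q[w];print("cover pts",w.sum(),np.percentile(q,[1,50,99],axis=0))
E
```

```text
t 8.2 tool in A mm [  0.38   0.66 174.99] F in A [0.5 0.4 6.6] w 0.605
647 [-0.01252024 -0.02470486  0.00173051] [0.01389087 0.02629614 0.21630104]
[0.00077434 0.00099346 0.03712728] [0.00047215 0.00079564 0.12416118]
cover pts 8241 [[ 0.0836784  -0.04136606  0.08324648]
 [ 0.10500093 -0.00019813  0.08961318]
 [ 0.12594672  0.0407874   0.09660358]]
```

View pics/w4.png

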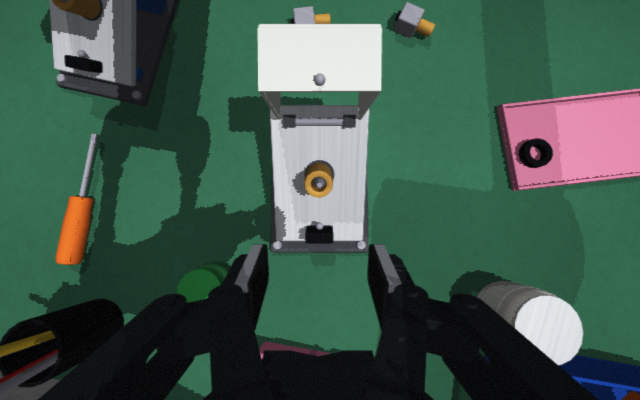

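The sleeve sits on the shaft at (319,180). Its top measures 37 mm above the plate and it is centred within 1 mm. Cover A stands at about 1.88 rad. Next I'll plan the pose behind cover A with the fingers shut.

```bash
cat >> h.py <<'E'
def press(th,s,off,tilt,O=OA,H=HA):
    """TCP pose with shut finger tip 'off' m off the pad face; tilt deg of pointing (25=square to plate)"""
    u=np.array([-np.cos(th),0,np.sin(th)]);n=np.array([np.sin(th),0,np.cos(th)])
    dl=np.radians(abs(tilt-(25-np.degrees(th))))
    p=np.array([.054,0,0])+s*u+(.048+off+.011*np.sin(dl))*n
    R=tool(-H[:,2],-H[:,1])@Ro.from_euler("z",tilt-25,degrees=True).as_matrix()
    return O+H@p,R
E
python3 - <<'E'
from h import *
p,R=press(1.88,.085,.03,-20);print("stage",p);q=p.copy();q[2]=.30;
print("over:");plan(q,R)
s=read_state();s2=dict(s,tool_pos=q,tcp_rot=Ro.from_matrix(R).as_rotvec());print("down:");plan(p,R,s2)
for a,b in [(1.88,1.6),(1.6,1.3),(1.3,1.05),(1.05,.8),(.8,.7)]:
    pa,Ra=press(a,.085,.03 if a==1.88 else 0,-20);pb,Rb=press(b,.085,0,-20)
    plan(pb,Rb,dict(tool_pos=pa,tcp_rot=Ro.from_matrix(Ra).as_rotvec()),n=2)
E
```

```text
stage [ 0.51513774 -0.00880115  0.17888198]
over:
need: dist mm 214.9998859494884 rot deg [ -0.1  -0.2 -44.2]
10 rows; offset cm [-0.691  2.092  0.004] rot [-0.007 -0.02  -4.416]
down:
need: dist mm 121.1180191343221 rot deg [ 0. -0. -0.]
5 rows; offset cm [2.277 0.826 0.   ] rot [ 0. -0. -0.]
need: dist mm 58.71961487826801 rot deg [ 0. -0. -0.]
2 rows; offset cm [ 0.776 -2.832 -0.   ] rot [ 0. -0. -0.]
need: dist mm 32.39291083600673 rot deg [ 0. -0. -0.]
2 rows; offset cm [ 0.596 -1.506 -0.   ] rot [ 0. -0. -0.]
need: dist mm 27.0431489414151 rot deg [ 0. -0. -0.]
2 rows; offset cm [ 0.85  -1.052  0.   ] rot [ 0. -0. -0.]
need: dist mm 26.891936120330715 rot deg [ 0. -0. -0.]
2 rows; offset cm [ 1.097 -0.778 -0.   ] rot [ 0. -0. -0.]
need: dist mm 9.118456432490255 rot deg [ 0. -0. -0.]
2 rows; offset cm [ 0.394 -0.229  0.   ] rot [ 0. -0. -0.]
```

>>> {"fn": "carry_out", "kwargs": {"offset": [[-0.7,2.1,0],[-0.7,2.1,0],[-0.7,2.1,0],[-0.7,2.1,0],[-0.7,2.1,0]], "delta_rot": [[0,0,-4.42],[0,0,-4.42],[0,0,-4.42],[0,0,-4.42],[0,0,-4.42]], "fingers": -1}}

```text
time: 8.67
tool_pos: [0.616, 0.0081, 0.272]
tcp_rot: [-1.313, 1.165, 1.364]
wrist_force: [-0.3, 0.2, 0.0]
width: -0.002
```

>>> {"fn": "carry_out", "kwargs": {"offset": [[-0.7,2.1,0],[-0.7,2.1,0],[-0.7,2.1,0],[-0.7,2.1,0],[-0.7,2.1,0]], "delta_rot": [[0,0,-4.42],[0,0,-4.42],[0,0,-4.42],[0,0,-4.42],[0,0,-4.42]]}}

```text
time: 9.08
tool_pos: [0.5095, -0.0096, 0.2961]
tcp_rot: [-1.45, 0.854, 1.08]
wrist_force: [-0.9, -0.8, 0.7]
width: -0.001
```

```bash
python3 - <<'E'
from h import *
cam("wrist")
p,R=press(1.88,.085,.03,-20);s=read_state();print(s["tool_pos"],s["width"]);plan(p,R,n=5)
im=cam("scene")[0];save("s2",cv2.resize(im[60:280,180:480],None,fx=2.5,fy=2.5))
E
```

```text
[ 0.50102118 -0.0093731   0.29140893] 0.0016202324758393958
need: dist mm 113.4103986669662 rot deg [-0.  -0.1 -0.8]
5 rows; offset cm [ 2.216  0.485 -0.035] rot [-0.003 -0.011 -0.169]
```

View pics/s2.png

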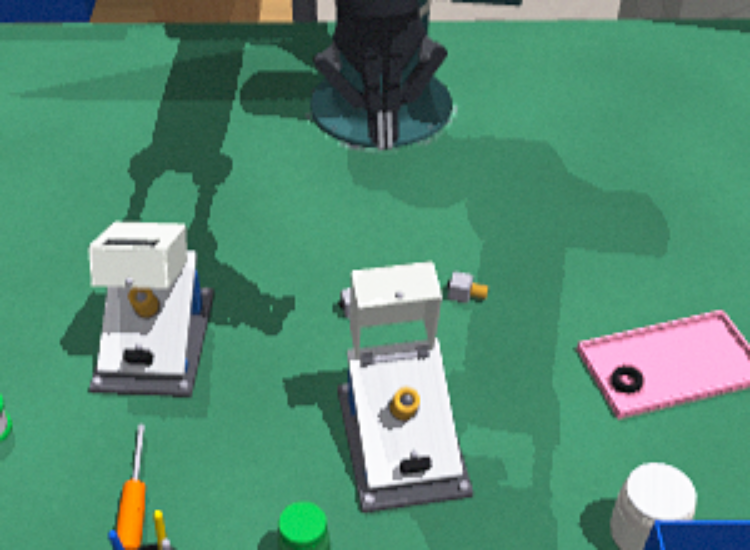

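The tool is behind and above cover A, the sleeve is seated at (405,402) and cover B is half open. Now down behind cover A, then sweep it forward.

>>> {"fn": "carry_out", "kwargs": {"offset": [[2.2,0.5,0],[2.2,0.5,0],[2.2,0.5,0],[2.2,0.5,0],[2.2,0.5,0]], "delta_rot": [[0,0,0],[0,0,0],[0,0,0],[0,0,0],[0,0,0]]}}

```text
time: 9.6
tool_pos: [0.5232, -0.0077, 0.1823]
tcp_rot: [-1.447, 0.858, 1.084]
wrist_force: [-0.7, 0.4, 0.1]
width: 0.001
```

>>> {"fn": "carry_out", "kwargs": {"offset": [[0,0,0],[0.6,-2.0,0],[0.6,-2.0,0],[0.35,-1.7,0],[0.6,-1.5,0]], "delta_rot": [[0,0,0],[0,0,0],[0,0,0],[0,0,0],[0,0,0]]}}

```text
time: 10.02
tool_pos: [0.5988, 0.0049, 0.188]
tcp_rot: [-1.448, 0.857, 1.083]
wrist_force: [-0.4, 0.1, 1.1]
width: -0.0
```

```bash
python3 - <<'E'
from h import *
inA();cam("side");inA()
for th in(1.4,1.3,1.2):
    p,R=press(th,.085,0,-20);print(th,((p-OA)@HA*1e3).round(1))
E
```

```text
t 10.0167 tool in A mm [90.55  0.42 98.4 ] F in A [ 0.8 -0.2  0.8] w -0.0
t 10.0667 tool in A mm [88.38  0.66 99.89] F in A [-3.2 -0.4  1.5] w -0.002
1.4 [93.1 -0.  93. ]
1.3 [82.7  0.  96.2]
1.2 [72.1  0.  98.2]
```

>>> {"fn": "carry_out", "kwargs": {"offset": [[0.9,-1.3,0],[0.9,-1.1,0],[0.9,-1.0,0],[1.1,-0.8,0],[1.1,-0.8,0]], "delta_rot": [[0,0,0],[0,0,0],[0,0,0],[0,0,0],[0,0,0]]}}

```text
time: 10.48
tool_pos: [0.6601, 0.0153, 0.1571]
tcp_rot: [-1.447, 0.858, 1.084]
wrist_force: [-0.6, 0.1, 1.2]
width: -0.0
```

```bash
python3 - <<'E'
from h import *
inA();im,d,P,c,W=cam("scene");inA()
for th in(.9,.8,.7,.6):
    p,R=press(th,.085,0,-20);print(th,((p-OA)@HA*1e3).round(1))
Q=(P-OA)@HA;g=im.astype(int);w=(g.min(2)>110)&(Q[...,2]>.035)&(abs(Q[...,1])<.05)&(Q[...,0]>-.1)&(Q[...,0]<.1)&(Q[...,2]<.14)
print(w.sum(),np.percentile(Q[w],[1,50,99],axis=0))
save("s3",cv2.resize(im[100:280,250:430],None,fx=3,fy=3))
E
```

```text
t 10.4833 tool in A mm [21.14  0.42 96.8 ] F in A [ 1.  -0.2  0.9] w -0.0
t 10.5333 tool in A mm [19.61  0.43 95.86] F in A [-2.1 -0.5  1.1] w -0.002
0.9 [39.7  0.  97.2]
0.8 [29.3  0.  94.5]
0.7 [20.5 -0.  92.2]
0.6 [12.1 -0.  89.3]
963 [[-0.01720915 -0.04324151  0.03874982]
 [ 0.00908878  0.0053517   0.0825624 ]
 [ 0.07906856  0.04049564  0.12677368]]
```

View pics/s3.png

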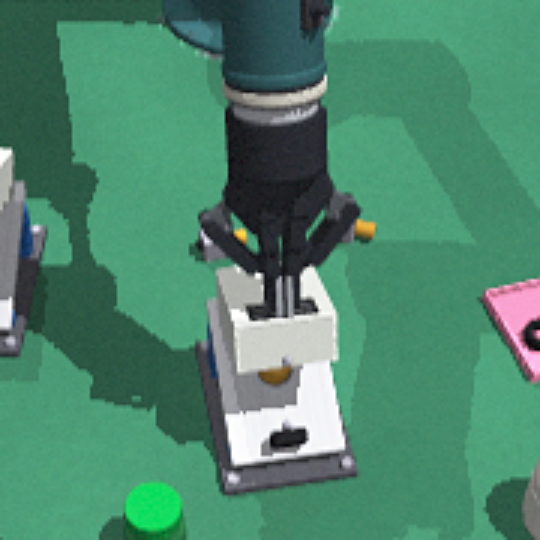

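The fingers sit on cover A's pad at about (285,310), with the cover near 0.7 rad and clear of the sleeve. I'll continue along the arc.

```bash
python3 - <<'E'
from h import *
inA();s=read_state()
for th,ti in [(.5,-8),(.32,4),(.16,14),(.05,18),(-.05,18)]:
    p,R=press(th,.085,0,ti);print(th,((p-OA)@HA*1e3).round(1));plan(p,R,s,n=2);s=dict(tool_pos=p,tcp_rot=Ro.from_matrix(R).as_rotvec())
E
```

```text
t 10.5333 tool in A mm [19.61  0.43 95.86] F in A [-2.1 -0.5  1.1] w -0.002
0.5 [ 2.8  0.  83.6]
need: dist mm 20.79082169111228 rot deg [-0.1 -0.1 11.2]
2 rows; offset cm [ 1.016 -0.225  0.023] rot [-0.027 -0.044  5.599]
0.32 [-11.4  -0.   72.8]
need: dist mm 17.88715524188896 rot deg [ 0. -0. 12.]
2 rows; offset cm [ 0.826 -0.347  0.   ] rot [ 0. -0.  6.]
0.16 [-22.2   0.   61.3]
need: dist mm 15.77458320210427 rot deg [-0.  0. 10.]
2 rows; offset cm [ 0.718 -0.329 -0.   ] rot [-0.  0.  5.]
0.05 [-28.5   0.   53. ]
need: dist mm 10.383122453100011 rot deg [ 0. -0.  4.]
2 rows; offset cm [ 0.463 -0.235  0.   ] rot [ 0. -0.  2.]
-0.05 [-33.4  -0.   45.6]
need: dist mm 8.898251341802869 rot deg [0. 0. 0.]
2 rows; offset cm [ 0.398 -0.2    0.   ] rot [0. 0. 0.]
```

>>> {"fn": "carry_out", "kwargs": {"offset": [[1.0,-0.25,0],[1.0,-0.25,0],[0.85,-0.35,0],[0.8,-0.35,0],[0.5,-0.25,0]], "delta_rot": [[0,0,5.6],[0,0,5.6],[0,0,6],[0,0,6],[0,0,5]]}}

```text
time: 10.95
tool_pos: [0.681, 0.0186, 0.119]
tcp_rot: [-1.263, 1.256, 1.445]
wrist_force: [0.1, 1.3, 1.8]
width: -0.001
```

```bash
python3 - <<'E'
from h import *
inA();cam("side");inA()
p,R=press(.05,.085,0,18);plan(p,R,n=5)
E
```

```text
t 10.95 tool in A mm [-14.16   0.72  71.15] F in A [ 0.5 -1.3  1.7] w -0.001
t 11.0 tool in A mm [-17.16   0.47  68.36] F in A [-4.7  0.9  1. ] w -0.0
need: dist mm 19.084668988377842 rot deg [-0.1 -0.1  8.6]
5 rows; offset cm [ 0.348 -0.156  0.01 ] rot [-0.016 -0.013  1.712]
```

>>> {"fn": "carry_out", "kwargs": {"offset": [[0.4,-0.2,0],[0.35,-0.15,0],[0.35,-0.15,0],[0.3,-0.15,0],[0.3,-0.1,0]], "delta_rot": [[0,0,2],[0,0,2],[0,0,2],[0,0,2],[0,0,0]]}}

```text
time: 11.42
tool_pos: [0.6855, 0.0195, 0.1001]
tcp_rot: [-1.198, 1.362, 1.539]
wrist_force: [3.8, 1.0, 2.5]
width: 0.001
```

>>> {"fn": "carry_out", "kwargs": {"offset": [[0.2,-0.05,0],[0.1,0,0],[0,0,0],[0,0,0],[0,0,0]], "delta_rot": [[0,0,0],[0,0,0],[0,0,0],[0,0,0],[0,0,0]]}}

```text
time: 11.83
tool_pos: [0.6841, 0.0192, 0.0978]
tcp_rot: [-1.199, 1.361, 1.538]
wrist_force: [6.7, 1.2, 3.6]
width: -0.001
```

```bash
python3 - <<'E'
from h import *
inA();cam("side");inA()
for th in(.1,.05,0):p,R=press(th,.085,0,20);print(th,((p-OA)@HA*1e3).round(1))
E
```

```text
t 11.8333 tool in A mm [-26.02   0.62  53.33] F in A [-4.6 -0.   6.1] w -0.001
t 11.8833 tool in A mm [-26.02   0.63  53.33] F in A [-3.8 -0.6  4.7] w -0.001
0.1 [-25.8   0.   56.4]
0.05 [-28.5  -0.   52.6]
0 [-31.  -0.  49.]
```

>>> {"fn": "carry_out", "kwargs": {"offset": [[0.2,-0.1,0],[0.2,-0.1,0],[0.1,0,0],[0,0,0],[0,0,0]], "delta_rot": [[0,0,0],[0,0,0],[0,0,0],[0,0,0],[0,0,0]]}}

```text
time: 12.3
tool_pos: [0.6847, 0.0193, 0.0923]
tcp_rot: [-1.199, 1.361, 1.538]
wrist_force: [6.2, 0.9, 3.2]
width: 0.001
```

```bash
python3 - <<'E'
from h import *
inA();cam("side");inA()
E
```

```text
t 12.3 tool in A mm [-28.86   0.65  48.56] F in A [-4.3  0.1  5.6] w 0.001
t 12.35 tool in A mm [-28.83   0.63  48.51] F in A [-2.8 -0.4  5.6] w -0.001
```

>>> {"fn": "carry_out", "kwargs": {"offset": [[0.2,0,0],[0.15,0,0],[0,0,0],[0,0,0],[0,0,0]], "delta_rot": [[0,0,0],[0,0,0],[0,0,0],[0,0,0],[0,0,0]]}}

```text
time: 12.77
tool_pos: [0.6847, 0.0192, 0.0917]
tcp_rot: [-1.2, 1.359, 1.536]
wrist_force: [5.6, 1.2, 11.1]
width: -0.002
```

```bash
python3 - <<'E'
from h import *
inA();cam("side");inA()
E
```

```text
t 12.7667 tool in A mm [-29.16   0.68  48.09] F in A [-0.5 -0.3 12.4] w -0.002
t 12.8167 tool in A mm [-29.16   0.68  48.11] F in A [-0.6 -1.4 12.7] w 0.001
```

>>> {"fn": "carry_out", "kwargs": {"offset": [[0.2,0,0],[0.2,0,0],[0,0,0],[-0.5,0,0],[-3,0,0]], "delta_rot": [[0,0,0],[0,0,0],[0,0,0],[0,0,0],[0,0,0]]}}

```text
time: 13.23
tool_pos: [0.686, 0.0202, 0.1133]
tcp_rot: [-1.189, 1.371, 1.55]
wrist_force: [-0.4, 0.0, -1.2]
width: 0.001
```

>>> {"fn": "carry_out", "kwargs": {"offset": [[-4,0,0],[-4,0,0],[-4,0,0],[0,0,0],[0,0,0]], "delta_rot": [[0,0,0],[0,0,0],[0,0,0],[0,0,0],[0,0,0]]}}

```text
time: 13.65
tool_pos: [0.7269, 0.0264, 0.2357]
tcp_rot: [-1.199, 1.361, 1.537]
wrist_force: [0.3, 0.6, -0.7]
width: 0.001
```

```bash
cat >> h.py <<'E'
def plane(q,it=600,tol=.002):
    rng=np.random.default_rng(0);best=np.zeros(len(q),bool)
    for _ in range(it):
        a,b,e=q[rng.choice(len(q),3,False)];n=np.cross(b-a,e-a);n/=np.linalg.norm(n)+1e-12
        i=abs((q-a)@n)<tol
        if i.sum()>best.sum():best=i
    c=q[best].mean(0);n=np.linalg.svd(q[best]-c,full_matrices=False)[2][2];return c,n*np.sign(n[2]),best
E
python3 - <<'E'
from h import *
cam("wrist");inA()
im,d,P,c,W=cam("wrist");Q=(P-OA)@HA;g=im.astype(int)
w=(g.max(2)-g.min(2)<40)&(g.min(2)>100)&(Q[...,2]>.02)&(abs(Q[...,1])<.045)&(Q[...,2]<.12)
q=Q[w];c,n,b=plane(q);print(b.sum(),c,n,"theta",np.arctan2(n[0],n[2]))
# B
z=np.load("scene.npz");PB=z["P"];ib=z["im"].astype(int)
r=np.zeros((400,640),bool);r[185:222,208:272]=1
w=r&(ib.max(2)-ib.min(2)<30)&(ib.min(2)>140)&(PB[...,2]>.02)&(PB[...,2]<.09);c,n,b=plane(PB[w]);print("B plate",b.sum(),c,n)
E
```

```text
t 13.7 tool in A mm [ -6.84   0.5  193.22] F in A [ 0.6 -0.2 -1.5] w -0.003
8040 [1.45216120e-02 2.40260753e-05 4.81349058e-02] [ 8.45576878e-03 -2.10362395e-04  9.99964227e-01] theta 0.008455869733250548
B plate 392 [ 0.52907484 -0.27488665  0.03974283] [ 0.41226228 -0.03647009  0.91033496]
```

Cover A is shut: the fitted angle is 0.008 rad and its top is 48 mm above the plate. On to housing B.

```bash
cat >> h.py <<'E'
HB=ax([.42,-.030,.907]);OB=np.array([.486,-.276,.06])
E
python3 - <<'E'
from h import *
print(HB.round(3))
p,R=press(.9,.085,.08,-5,OB,HB);print(p);plan(p,R)
E
```

```text
[[-0.905 -0.071  0.42 ]
 [ 0.065 -0.997 -0.03 ]
 [ 0.421  0.     0.907]]
[ 0.45380961 -0.27370069  0.23888356]
need: dist mm 404.08693537267425 rot deg [ 13.6  -1.5 -22.2]
10 rows; offset cm [ 0.303  2.888 -2.842] rot [ 1.362 -0.15  -2.222]
```

>>> {"fn": "carry_out", "kwargs": {"offset": [[0.3,2.88,-2.84],[0.3,2.88,-2.84],[0.3,2.88,-2.84],[0.3,2.88,-2.84],[0.3,2.88,-2.84]], "delta_rot": [[1.36,-0.15,-2.22],[1.36,-0.15,-2.22],[1.36,-0.15,-2.22],[1.36,-0.15,-2.22],[1.36,-0.15,-2.22]]}}

```text
time: 14.17
tool_pos: [0.5967, -0.1321, 0.2462]
tcp_rot: [-1.201, 1.276, 1.316]
wrist_force: [-0.4, -1.7, 0.7]
width: 0.001
```

>>> {"fn": "carry_out", "kwargs": {"offset": [[0.3,2.88,-2.84],[0.3,2.88,-2.84],[0.3,2.88,-2.84],[0.3,2.88,-2.84],[0.3,2.88,-2.84]], "delta_rot": [[1.36,-0.15,-2.22],[1.36,-0.15,-2.22],[1.36,-0.15,-2.22],[1.36,-0.15,-2.22],[1.36,-0.15,-2.22]]}}

```text
time: 14.58
tool_pos: [0.4526, -0.273, 0.2364]
tcp_rot: [-1.198, 1.178, 1.091]
wrist_force: [0.4, -0.9, 0.0]
width: 0.001
```

```bash
python3 - <<'E'
from h import *
cam("wrist");s=read_state();print(s["tool_pos"])
im,d,P,c,W=cam("wrist");save("w5",im);np.savez("w5",im=im,P=P)
g=im.astype(int);reg=(abs(P[...,1]+.276)<.06)&(P[...,0]>.38)&(P[...,0]<.60)
w=reg&(g.max(2)-g.min(2)<40)&(g.min(2)>100)&(P[...,2]>.10)&(P[...,2]<.2);q=P[w]
c1,n1,b=plane(q);print("top?",b.sum(),c1,n1,q[b].min(0),q[b].max(0))
w=reg&(g.max(2)-g.min(2)<40)&(g.min(2)>80)&(P[...,2]>.02)&(P[...,2]<.09);q=P[w]
c2,n2,b=plane(q);print("plate",b.sum(),c2,n2,q[b].min(0),q[b].max(0))
dark=reg&(g.max(2)<70)&(abs((P-c1)@n1-.003)<.003);p=P[dark];print("pad",dark.sum(),np.median(p,0),p.min(0),p.max(0))
E
```

```text
[ 0.44531859 -0.2772811   0.2343006 ]
top? 10272 [ 0.45559614 -0.2777647   0.14491416] [-0.43823146  0.02731936  0.8984469 ] [ 0.41590164 -0.3221342   0.12443601] [ 0.51022444 -0.23417225  0.17065286]
plate 844 [ 0.42304895 -0.27555731  0.08744766] [-0.67974526  0.0441547   0.73211799] [ 0.41691286 -0.32500374  0.08166365] [ 0.43006941 -0.22629781  0.08999438]
pad 458 [ 0.48752283 -0.26244307  0.16141829] [ 0.47954992 -0.3076828   0.15782645] [ 0.50553444 -0.2522108   0.17009663]
```

View pics/w5.png

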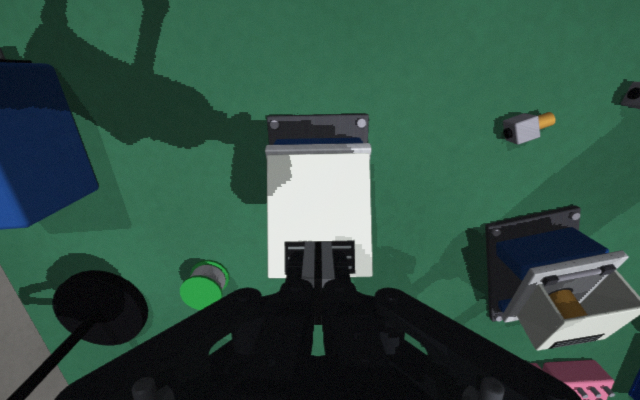

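Cover B's top is at (320,200) with its pad at (320,260). Housing A at (575,300) looks odd, as if the hood were open, so I'll check its angle again numerically before going on.

```bash
python3 - <<'E'
from h import *
z=np.load("w5.npz")
for nm,im,P in[("w5",z["im"],z["P"]),("scene",*[cam("scene")[i] for i in(0,2)]),("side",*[cam("side")[i] for i in(0,2)])]:
    Q=(P-OA)@HA;g=im.astype(int)
    w=(g.max(2)-g.min(2)<60)&(g.min(2)>70)&(abs(Q[...,1])<.06)&(abs(Q[...,0])<.14)&(Q[...,2]>.015)&(Q[...,2]<.16)
    q=Q[w];print(nm,w.sum(),np.percentile(q,[1,50,99],axis=0).round(3).tolist())
    for k in range(3):
        if len(q)<50:break
        c,n,b=plane(q);print("  ",b.sum(),c.round(4),n.round(3),"th",np.arctan2(n[0],n[2]).round(3));q=q[~b]
    if nm=="scene":a=cv2.resize(im[120:280,200:400],None,fx=2.4,fy=2.4)
    if nm=="side":b2=cv2.resize(im[130:250,230:430],None,fx=2.4,fy=2.4)
save("chk",np.vstack([a[:,:480],b2[:,:480]])[:600])
E
```

```text
w5 2095 [[-0.041, -0.041, 0.017], [0.028, 0.003, 0.048], [0.055, 0.042, 0.049]]
   1858 [0.0206 0.003  0.0475] [0.018 0.002 1.   ] th 0.018
   204 [ 0.0521 -0.0002  0.0294] [-1.    -0.002  0.018] th -1.553
scene 1329 [[-0.05, -0.043, 0.018], [0.001, 0.0, 0.047], [0.052, 0.041, 0.051]]
   881 [ 0.0048 -0.001   0.0473] [0.012 0.009 1.   ] th 0.012
   170 [ 0.0053 -0.0021  0.0478] [ 0.025 -0.082  0.996] th 0.025
   86 [-0.0467 -0.0013  0.032 ] [-0.999  0.004  0.033] th -1.538
side 883 [[-0.042, -0.044, 0.016], [0.012, -0.014, 0.045], [0.056, 0.04, 0.049]]
   571 [ 0.0101 -0.0034  0.0457] [ 0.008 -0.002  1.   ] th 0.008
   190 [ 0.0063 -0.0423  0.0292] [0.006 1.    0.002] th 1.211
   52 [0.0046 0.0034 0.0461] [0.063 0.025 0.998] th 0.063
```

View pics/chk.png

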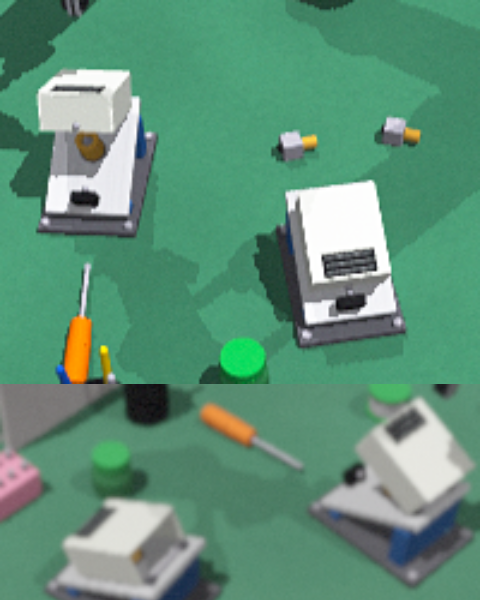

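In all three views cover A's top fits to 0.01–0.02 rad at about 47 mm above the plate, so it is shut. The "open" look was just the hood's open rear. Now the press on B.

```bash
sed -i 's/^HB=.*/HB=ax([.42,-.030,.907]);OB=np.array([.488,-.279,.061])/' h.py; cat >> h.py <<'E'
def inB(s=None):
    s=s or read_state();print("t",s["time"],"tool in B mm",((s["tool_pos"]-OB)@HB*1e3).round(2),"F in B",(s["wrist_force"]@HB).round(1))
E
python3 - <<'E'
from h import *
inB();s=read_state()
for th,ti,o,n in [(.89,-5,.015,5),(.7,-5,0,2),(.5,-5,0,2),(.32,5,0,2),(.16,14,0,2),(.05,20,0,2),(-.02,20,0,2)]:
    p,R=press(th,.085,o,ti,OB,HB);print(th,((p-OB)@HB*1e3).round(1));plan(p,R,s,n=n);s=dict(tool_pos=p,tcp_rot=Ro.from_matrix(R).as_rotvec())
E
```

```text
t 14.8833 tool in B mm [104.14  -4.34 146.66] F in B [-0.1 -0.6 -0.4]
0.89 [ 52.5   0.  108.2]
need: dist mm 64.52843018640893 rot deg [ 0.   0.1 -0. ]
5 rows; offset cm [ 1.182 -0.509 -0.088] rot [ 0.006  0.023 -0.001]
0.7 [21.2  0.  92.9]
need: dist mm 34.86876375621218 rot deg [ 0. -0. -0.]
2 rows; offset cm [ 1.444 -0.977  0.   ] rot [ 0. -0. -0.]
0.5 [ 2.5 -0.  83.1]
need: dist mm 21.05523058331251 rot deg [ 0. -0. -0.]
2 rows; offset cm [ 0.892 -0.56   0.   ] rot [ 0. -0. -0.]
0.32 [-11.5   0.   72.6]
need: dist mm 17.520900255541502 rot deg [-0.  0. 10.]
2 rows; offset cm [ 0.79 -0.38 -0.  ] rot [-0.  0.  5.]
0.16 [-22.2   0.   61.3]
need: dist mm 15.600642075677175 rot deg [-0. -0.  9.]
2 rows; offset cm [ 0.704 -0.338  0.   ] rot [-0.  -0.   4.5]
0.05 [-28.5  -0.   52.6]
need: dist mm 10.7027284786643 rot deg [0. 0. 6.]
2 rows; offset cm [ 0.48  -0.237  0.   ] rot [0. 0. 3.]
-0.02 [-32.   -0.   47.5]
need: dist mm 6.2055169457124935 rot deg [ 0. -0. -0.]
2 rows; offset cm [ 0.271 -0.152 -0.   ] rot [ 0. -0. -0.]
```

>>> {"fn": "carry_out", "kwargs": {"offset": [[1.5,-0.65,-0.1],[1.5,-0.65,-0.1],[1.5,-0.6,-0.1],[1.4,-0.6,-0.1],[0,0,0]], "delta_rot": [[0,0,0],[0,0,0],[0,0,0],[0,0,0],[0,0,0]]}}

```text
time: 15.3
tool_pos: [0.4865, -0.2767, 0.1789]
tcp_rot: [-1.199, 1.176, 1.097]
wrist_force: [-0.3, 0.4, -1.1]
width: 0.001
```

>>> {"fn": "carry_out", "kwargs": {"offset": [[0,0,0],[1.4,-1.0,0],[1.4,-1.0,0],[0.9,-0.55,0],[0.9,-0.55,0]], "delta_rot": [[0,0,0],[0,0,0],[0,0,0],[0,0,0],[0,0,0]]}}

```text
time: 15.72
tool_pos: [0.523, -0.2819, 0.1411]
tcp_rot: [-1.204, 1.175, 1.088]
wrist_force: [1.3, 0.1, 2.5]
width: -0.001
```

```bash
python3 - <<'E'
from h import *
inB();cam("side");inB()
p,R=press(.16,.085,0,14,OB,HB);plan(p,R,n=5)
E
```

```text
t 15.7167 tool in B mm [ 1.9   0.43 87.43] F in B [-0.1 -0.2  2.8]
t 15.7667 tool in B mm [1.430e+00 3.000e-02 8.522e+01] F in B [-0.8 -0.3  0.9]
need: dist mm 33.642850416053776 rot deg [ 0.1  0.  19.1]
5 rows; offset cm [ 0.626 -0.255  0.   ] rot [1.900e-02 2.000e-03 3.828e+00]
```

>>> {"fn": "carry_out", "kwargs": {"offset": [[0.65,-0.26,0],[0.65,-0.26,0],[0.62,-0.26,0],[0.6,-0.25,0],[0.6,-0.25,0]], "delta_rot": [[0,0,3.8],[0,0,3.8],[0,0,3.8],[0,0,3.8],[0,0,3.8]]}}

```text
time: 16.18
tool_pos: [0.5331, -0.2826, 0.1091]
tcp_rot: [-1.026, 1.411, 1.335]
wrist_force: [2.5, 1.4, 2.6]
width: 0.001
```

>>> {"fn": "carry_out", "kwargs": {"offset": [[0.4,-0.24,0],[0.4,-0.24,0],[0.3,-0.15,0],[0.3,-0.1,0],[0,0,0]], "delta_rot": [[0,0,3],[0,0,3],[0,0,0],[0,0,0],[0,0,0]]}}

```text
time: 16.6
tool_pos: [0.5357, -0.2828, 0.0929]
tcp_rot: [-0.965, 1.479, 1.408]
wrist_force: [0.4, -0.0, 0.8]
width: -0.001
```

```bash
python3 - <<'E'
from h import *
inB();cam("side");inB()
E
```

```text
t 16.6 tool in B mm [-29.98   0.39  49.14] F in B [-0.   0.   0.9]
t 16.65 tool in B mm [-29.35   0.45  48.84] F in B [-0.1  0.2  1.1]
```

>>> {"fn": "carry_out", "kwargs": {"offset": [[0.25,0,0],[0.25,0,0],[0.2,0,0],[0.1,0,0],[0,0,0]], "delta_rot": [[0,0,0],[0,0,0],[0,0,0],[0,0,0],[0,0,0]]}}

```text
time: 17.07
tool_pos: [0.5351, -0.283, 0.0907]
tcp_rot: [-0.968, 1.477, 1.403]
wrist_force: [3.8, 3.6, 19.6]
width: -0.001
```

>>> {"fn": "carry_out", "kwargs": {"offset": [[-1,0,0],[-4,0,0],[-4,0,0],[-4,0,0],[-2,0,0]], "delta_rot": [[0,0,0],[0,0,0],[0,0,0],[0,0,0],[0,0,0]]}}

```text
time: 17.48
tool_pos: [0.5848, -0.2873, 0.2315]
tcp_rot: [-0.969, 1.479, 1.403]
wrist_force: [0.3, -0.8, 1.1]
width: 0.001
```

```bash
python3 - <<'E'
from h import *
for i in range(4): cam("wrist")
inB()
for cn in("wrist","scene"):
    im,d,P,c,W=cam(cn);g=im.astype(int)
    for nm,O,H in(("A",OA,HA),("B",OB,HB)):
        Q=(P-O)@H
        w=(g.max(2)-g.min(2)<60)&(g.min(2)>70)&(abs(Q[...,1])<.06)&(Q[...,0]>-.05)&(Q[...,0]<.06)&(Q[...,2]>.035)&(Q[...,2]<.14)
        if w.sum()>100:
            c_,n,b=plane(Q[w]);print(cn,nm,b.sum(),c_.round(4),n.round(3),"th",np.arctan2(n[0],n[2]).round(3))
E
```

```text
t 17.6833 tool in B mm [-16.49   0.69 190.03] F in B [ 0.2  0.6 -1. ]
wrist A 2271 [0.0098 0.0302 0.0477] [0.01  0.023 1.   ] th 0.01
wrist B 8474 [0.0134 0.0007 0.0481] [ 0.018 -0.006  1.   ] th 0.018
scene A 841 [ 0.0054 -0.0016  0.0475] [ 0.016 -0.008  1.   ] th 0.016
scene B 636 [ 0.0041 -0.0015  0.0474] [ 0.025 -0.005  1.   ] th 0.025
```

```bash
python3 -c "
from h import *
print(finish_job())"
```

```text
the job is handed in; nothing more can be done
None
```

The job is handed in at about 18 s of the 66 s allowed. No verdict was given, so this rests on my own checks.

- **Sleeve:** I slid it down housing A's shaft until the force along the shaft rose to about 6 N, then let go. Its top then measured 37 mm above the plate (36 mm expected), centred within about 1 mm. Once the cover was shut I had no further view of it.
- **Cover A:** I pushed it over from behind and pressed it past the catch. After I backed off, it measured 0.008–0.018 rad in the wrist, scene and side cameras.
- **Cover B:** I pressed it shut the same way, finishing at about 20 N. After I backed off, it measured 0.018 rad (wrist) and 0.025 rad (scene). That is close to the 0.03 limit, but I set B's plate tilt only roughly. Its top sits at the same 48 mm as A's, and it did not spring back.
- **Doubtful checks:** One wrist picture made A's hood look open. Depth readings from three cameras showed it shut, and the picture was only showing the hood's open back. One small scrap of the side view gave 0.063 rad for A, but the main fit in that view gave 0.008.
- **Bystanders:** I touched none of them that I know of. I did not measure their positions at the end.

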